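# Press a sample-vial cap home with the toggle clamp

### The arm

A 6-joint arm with a two-finger parallel gripper is mounted at the origin on the work surface. World frame = base frame: x ahead of the robot, y to its left, z up, the work surface at z = 0. Lengths are in mm, angles in rad, forces in N, time in s.
With the tool pointing down it reaches from about 350 to 925 mm from the base axis. Payload 6.4 kg.
Tool frame: the origin (TCP) lies on the centre line of the jaws, within the pads' length; the fingertips stand 22 mm ahead of it and the grasp point (between the pads) lies 3 mm ahead of it; z points along the fingers, y is the line along which they close (so a half turn about z gives the same grasp; the last joint's range is limited). The gripper opens to 85 mm and grips with 20 to 120 N. Pads are 22 mm wide; open, the fingers measure 114 mm over their backs; the gripper's body (76 mm by 85 mm) begins 54 mm behind the grasp point. The pads swing forward as they close: fully open they stand 13 mm farther back than shut.
Start: joints at [1.029, 0.245, 1.558, -0, 1.339, -0.174], TCP at [233.714, 606.541, 253.29] pointing down, gripper open.
Joint ranges: [-3.13, 3.13], [-1.02, 2.26], [0.13, 2.54], [-0.95, 4.09], [0.21, 2.88], [-2.74, 2.74]. Speed limits (rad/s): [2.57, 2.57, 3.14, 3.14, 3.14, 3.14].

### API

Orientations are given as a rotation vector (axis times angle).
In Python, from rig import get_obs, cams, robot, spot_in, cut_out gives the robot as it stands.
- The arm moves only by the tool send_rows, never from a script. Its argument "moves" is a list of rows, each an object of numbers: "x", "y", "z": the shift along the tool's x, y, z in m; "yaw": the turn about the tool's z in rad. In form: [{"x": .., "y": .., "z": .., "yaw": ..}, ...]. A call has 1 to 10 rows; each row shifts and turns the commanded pose from where the row before left it, along the tool's axes as they then stand; what a row does not reach is not made up. A row lasts 1/8 s, in which the tool goes at most 62.5 mm and 10.7 degrees, less where a joint would pass 70% of its speed; a pose out of reach is approached as far as the arm can. A call with a gripper value outside its range is refused whole. "jaw" is the closure, from -1 (fully open) to 1 (shut), set as the call begins (left out, the last holds). The fingers move at their own pace and stop on an object; "force" is the grip in N (left out, the last holds). Time passes only in rows, so rows that do not move let the fingers close. It gives the time, the measured TCP pose, the force, the opening and the grip force at its end, in the units of the state.
- get_obs(): the state, without advancing time (a new reading comes with each control period).
- cams.grab_frame(name): name is "scene" or "side" or "wrist"; returns a dict with "img" (480x640x3 uint8, red, green, blue), "mtx" (3x3 intrinsics, pixels), "cam_to_world" (4x4, takes a point from camera to world coordinates). Camera axes: x right, y up, looking along -z (the intrinsics and any distortion apply to the point x, -y, -z); pixel columns grow to the right and rows downward; lengths in mm; the calibration is good to about 2 mm. A picture is of the moment at which its call begins. There is no depth.
- robot.hand_in(): hands the job in; it is judged then, once.
Trained networks look in a picture, given as the dict that the camera call returned (one of the last four; its "shot" number tells which), for a name from the list of things; names that differ only in an ending like _2 or _b are one class to them, and where a whole thing is asked for, a point or a joint stands for the part that bears it (a point fixed in the world has none). Each returns a list of dicts, best first, with "score" (0 to 1); they miss things now and then, are a little off and sometimes report something else, mostly with a low value. They report only what shows in the picture. A call takes as long as a camera call.
- spot_in(picture, thing): "extent" ([centre column, centre row, width, height] in pixels, round what is visible of it).
- cut_out(picture, thing): "region" (480x640 bool, what is visible of it) and "extent" ([centre column, centre row, width, height] in pixels, round what is visible of it).
The state is a dict: "time": time; "qpos": joint angles; "joint_velocities": joint speeds; "joint_efforts": joint torques, N m; "eef_pos": TCP position; "tcp_rot": TCP orientation; "contact_force": force on the tool from outside, world axes, zero at the start; "ft_torque": the same for the moment, N m; "width": finger opening in mm; "grasp_force": force on a finger pad.
Only numpy, scipy, OpenCV 4.12 (cv2) and the standard library are available. Lean on these libraries where they do the work, as an engineer would, in place of code of your own. Each camera call takes 0.05 s, during which the arm holds its last target. There are 200 camera calls.

### The job

One milk-sample vial on the blue turret still has its cap standing proud, with its red ring showing: turn the turret (the black post is its handle) until that vial has clicked into place under the toggle clamp. Swing the clamp's red knob over until the clamp snaps shut and has pressed the cap fully home, take the gripper off and leave the clamp locked on its own for two seconds, then swing it back fully open and let go. Tilt the gripper in under the lamp bar without touching the lamp, work the knob gently instead of forcing it against its stops, do not touch the cap itself with the gripper, and leave everything else on the bench alone.

Things in the scene. Friction and masses are not known exactly. Their poses are not given: they have to be found in the camera images.
- press: Capping press, aluminium base plate 12 mm thick, x -105..145, y -285..115 mm in its own frame. Origin on the table at the turret's axis, z up, -x side towards the robot. Clamping station at x 65, y 0; clamp pedestal 34 x 40 mm, 132 mm tall at x 65, y -109; small black box 50 x 35 mm, 45 mm tall at x -70, y -200 mm.
- turret (a joint): Angle of the blue turret (rad), growing anticlockwise from above. Disc of radius 88 mm, top at 30 mm, vials at radius 65 mm. Spring detents at 0, 1.047 and 2.094, stops 0.12 beyond. It starts at or between the first two. At 2.094 the vial with the proud cap is under the clamp. A hump takes about 3 N at the post.
- post (a point): Point 75 mm above the table on the axis of the turret's black post (22 mm diameter grip from 52 to 86 mm above the table), 65 mm from the turret's axis; turn the turret by it. In the press frame it stands at angle 120 deg + turret angle from +x: (-32, 56), (-65, 0) and (-32, -56) mm at the three detents.
- cap_slide (a joint): How far the raised cap has been pressed down (m): 0 to 0.001 at the start, 0.008 fully home. It takes about 5 N and stays where it is left.
- blue_cap: The proud blue cap, 33 mm diameter, 18 mm tall, on its white vial (30 mm diameter), carried by the turret; a red ring shows under it until it is home. Origin in the vial's axis 79 mm below the cap's underside, z up. The two other vials on the turret are already capped: their cap tops are 97 mm above the table.
- cap_top (a point): Centre of the top of the proud cap: 105 mm above the table when raised, 97 mm when home.
- clamp_handle (a joint): Toggle clamp handle (rad): 0 fully open (leans 40 deg from upright to the press's -y), 1.05 closed and locked (20 deg past upright to +y). It swings in the press's y-z plane, resists (up to 9 N at the knob) until roughly 0.8, then snaps shut and stays; reopening takes about 12 N at first. Stops at both ends.
- clamp_pivot (a point): Hinge of the handle and clamp arm, in the press frame at x = 65, y = -105, z = 118 mm; the hinge axis is the press's x axis.
- knob_centre (a point): Centre of the red ball knob, 32 mm diameter, 115 mm from clamp_pivot. In the press frame at (65, -105 - 115 sin a, 118 + 115 cos a) mm, a = 0.70 - handle angle: (65, -179, 206) open, (65, -66, 226) closed. Below it the handle is a steel bar 8 x 12 mm, the 12 mm along the swing.
- knob: The red ball knob as a body; origin at clamp_pivot, z along the handle to the knob. Do not force it: the fingers may load it with at most 60 N, pinch included.
- pad (a point): Lowest point of the black rubber pad at the end of the red clamp arm (105 mm from the pivot). The arm is geared to the handle: 70 deg up when open, level over the station when closed, and comes down on the cap in the last part of the handle's swing.
- lamp: White lamp bar straight above the knob's path: press frame x 56..82, y -250..80 mm, 328 to 350 mm above the table, on 12 mm posts at x 125, y -255 and 85 mm. Origin as the press's. A vertical gripper on the knob hits it; one tilted back towards the press's -x by 35 to 45 deg clears it.
- spare_vial: Bystander: loose capped vial, 33 mm diameter, 67 mm tall, standing beside the turret. Origin under its centre.
- spare_cap: Bystander: loose blue cap, 33 mm diameter, 16 mm tall. Origin under its centre.
- carton: Bystander: white and blue carton, 160 x 90 x 100 mm. Origin under its centre.
- dip_bottle: Bystander: white bottle, 64 mm diameter, 170 mm tall. Origin under its centre.
- steel_bowl: Bystander: steel bowl, 110 mm diameter, 45 mm tall. Origin under its centre.
- amber_jar: Bystander: amber jar, 54 mm diameter, 80 mm tall. Origin under its centre.
- screwdriver: Bystander: screwdriver with a yellow handle, lying on the table.

How it is judged:
By the outcome, as a careful person would: the job done as asked, in the order asked, and still so for the second after the job is handed in, with the robot touching nothing.
It also fails if it takes over 72 s, if anything falls off the work surface, if the arm or the gripper's body presses on something with over 40 N, if the wrist force passes 120 N, or if a joint passes its speed limit or range.

## Working session

There is one attempt and no reset: what is moved stays moved. The work goes in short steps, Python scripts to look and compute and a tool call to move; the robot and the scene stay as the last step left them, time stands still between calls to the robot, and variables do not carry over. Pictures are saved under pics/ and viewed, at most 10 in all, crops included, and the job is handed in when it is done.

Besides the shell and the picture viewer there is one more tool, called after ">>>" by a JSON object that holds its "api" and its "payload". send_rows: Moves the arm, as the interface text tells. Its arguments: {"type":"object","properties":{"moves":{"type":"array","items":{"type":"object","properties":{"x":{"type":"number"},"y":{"type":"number"},"z":{"type":"number"},"yaw":{"type":"number"}}}},"jaw":{"type":"number"},"force":{"type":"number"}},"required":["moves"]}

```bash
mkdir -p pics; ls; python3 - <<'E'
from rig import get_obs,cams,robot,spot_in,cut_out
import cv2,numpy as np
print(get_obs())
ims=[]
for n in ["scene","side"]:
    f=cams.grab_frame(n); cv2.imwrite(f"pics/{n}0.png",f["img"][:,:,::-1])
    print(n,f["mtx"].tolist(),np.round(f["cam_to_world"],3).tolist(),[k for k in f])
    for t in ["press","turret","post","blue_cap","cap_top","knob","knob_centre","clamp_pivot","lamp","pad","spare_vial"]:
        r=spot_in(f,t); print(t,[(np.round(d["extent"],1).tolist(),round(d["score"],2)) for d in r[:2]])
E
```

```text
pics
{'time': 0.0, 'qpos': array([ 1.02891222e+00,  2.45836716e-01,  1.55905861e+00, -2.22423158e-05,
        1.33870956e+00, -1.74101643e-01]), 'joint_velocities': array([-0.00111322, -0.00079327, -0.00235155,  0.00048491,  0.00060168,
        0.00149303]), 'joint_efforts': array([-5.06409160e-04, -4.29497159e+01, -3.26137769e+01, -1.48441445e-04,
        5.27567245e-03, -5.19987125e-06]), 'eef_pos': array([233.42424416, 606.0646412 , 252.14183459]), 'tcp_rot': array([-5.74327460e-01, -3.08795098e+00,  2.97168299e-03]), 'contact_force': array([-0.50015015,  0.67013904, -0.25235927]), 'ft_torque': array([-0.02546315,  0.01546716,  0.05879054]), 'grasp_force': 0.0, 'width': 85.21505825845733}
scene [[556.5497942240386, 0.0, 315.1662716775725], [0.0, 556.5497942240386, 248.4343616920815], [0.0, 0.0, 1.0]] [[0.159, -0.797, 0.582, 1358.571], [0.987, 0.138, -0.08, -139.505], [-0.017, 0.588, 0.809, 1280.064], [0.0, 0.0, 0.0, 1.0]] ['img', 'mtx', 'cam_to_world', 'shot']
press [([341.4, 257.9, 162.0, 119.8], 0.93), ([348.9, 257.3, 13.9, 14.0], 0.45)]
turret [([369.8, 260.4, 66.7, 60.4], 0.77
[... 735 characters left out ...]
.0, 0.0, 0.0, 1.0]] ['img', 'mtx', 'cam_to_world', 'shot']
press [([393.2, 321.4, 13.8, 15.5], 0.74), ([318.6, 269.8, 160.0, 246.0], 0.59)]
turret [([320.8, 325.8, 70.2, 81.1], 0.9), ([314.2, 292.9, 19.2, 19.4], 0.62)]
post [([317.0, 325.1, 73.2, 84.4], 0.81)]
blue_cap []
cap_top [([314.2, 291.6, 8.8, 11.9], 0.52)]
knob [([227.8, 274.4, 23.7, 37.1], 0.69), ([322.8, 217.4, 10.9, 16.6], 0.62)]
knob_centre [([323.9, 219.4, 12.5, 17.2], 0.65)]
clamp_pivot [([317.0, 270.5, 163.6, 246.4], 0.82)]
lamp [([287.0, 247.2, 101.7, 201.4], 0.67), ([314.8, 291.7, 16.4, 15.4], 0.18)]
pad [([304.5, 255.4, 8.7, 19.8], 0.55)]
spare_vial [([332.0, 395.6, 20.3, 22.8], 0.52), ([288.2, 247.2, 100.7, 201.9], 0.29)]
```

```bash
python3 - <<'E'
import cv2
for n,(x,y,w,h) in {"scene":(240,180,210,157),"side":(210,120,240,320)}.items():
    i=cv2.imread(f"pics/{n}0.png")[y:y+h,x:x+w]; s=min(800/w,600/h); 
    cv2.imwrite(f"pics/{n}0c.png",cv2.resize(i,None,fx=s,fy=s,interpolation=cv2.INTER_CUBIC)[:600,:800]); print(n,s)
E
```

```text
scene 3.8095238095238093
side 1.875
```

View pics/scene0c.png

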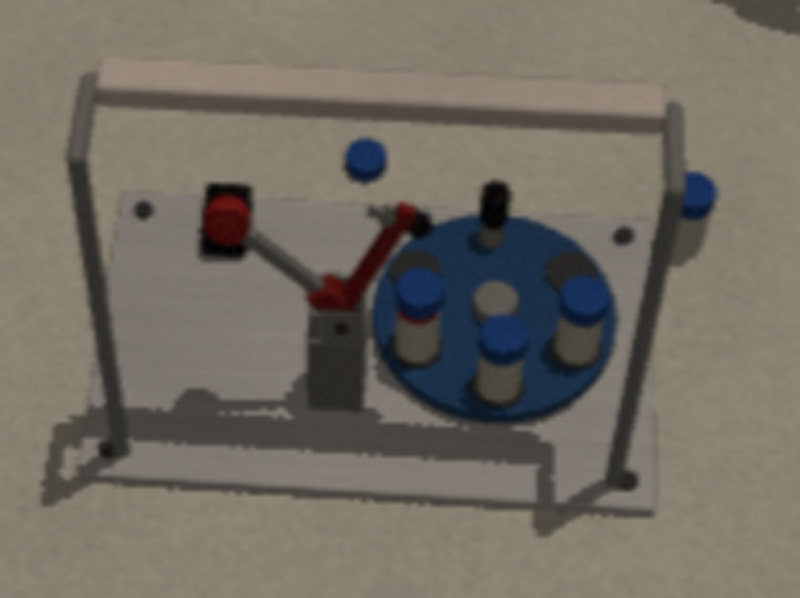

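View pics/side0c.png

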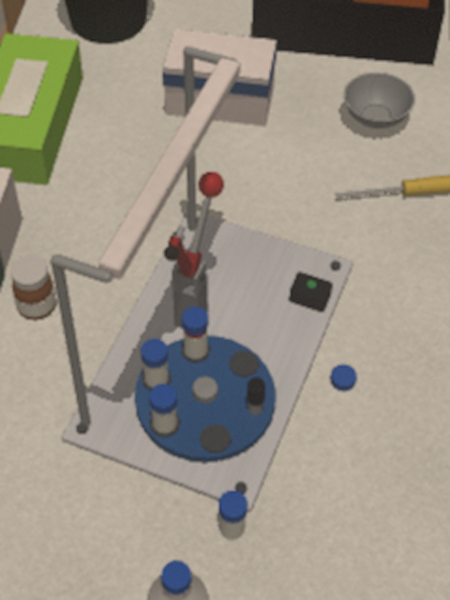

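View pics/side0.png

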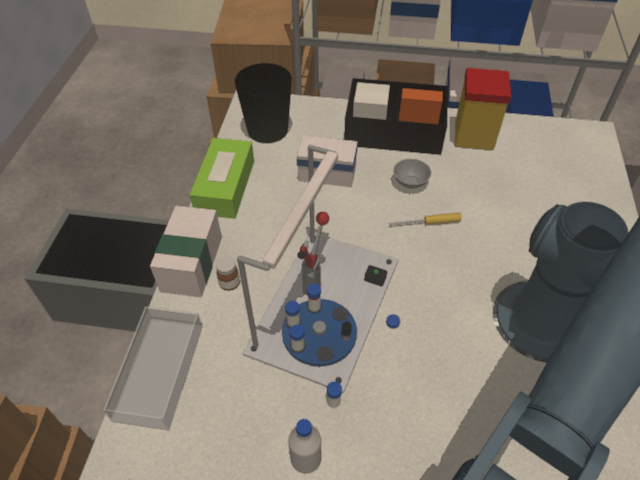

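The proud cap (red ring) is at scene crop (418,300), i.e. full (350,259). The post is at full (370,230), so the turret is near the middle detent. The knob is at scene (300,238) and side (322,218). I'll fit the press pose from these points.

```bash
cat > h.py <<'E'
import numpy as np
from scipy.optimize import least_squares
from scipy.spatial.transform import Rotation as Ro
def proj(f,p):
    T=np.linalg.inv(np.array(f["cam_to_world"])); q=(T[:3,:3]@np.atleast_2d(p).T).T+T[:3,3]
    K=np.array(f["mtx"]); return np.c_[K[0,0]*q[:,0]/-q[:,2]+K[0,2],K[1,1]*-q[:,1]/-q[:,2]+K[1,2]]
def p2w(P,p): # P=x,y,yaw
    p=np.atleast_2d(p); c,s=np.cos(P[2]),np.sin(P[2])
    return np.c_[P[0]+c*p[:,0]-s*p[:,1],P[1]+s*p[:,0]+c*p[:,1],p[:,2]]
E
python3 - <<'E'
from h import *
from rig import cams
S,D=cams.grab_frame("scene"),cams.grab_frame("side")
cs=lambda x,y:(240+x/3.8095,180+y/3.8095)
cd=lambda x,y:(210+x/1.875,120+y/1.875)
so=[((-105,-285,12),cs(122,192)),((145,115,12),cs(655,515)),((145,-285,12),cs(78,482)),((56,-250,350),cs(103,58)),((56,80,350),cs(660,85)),((65,-179,206),cs(229,221)),((0,0,34),cs(496,302)),((65,-109,132),cs(337,308))]
do=[((-105,-285,12),cd(352,262)),((-105,115,12),cd(245,510)),((145,115,12),cd(65,438)),((56,-250,350),cd(240,63)),((56,80,350),cd(122,268)),((65,-179,206),cd(211,184)),((0,0,34),cd(205,388))]
def res(P):
    return np.r_[(proj(S,p2w(P,[a for a,_ in so]))-[b for _,b in so]).ravel(),(proj(D,p2w(P,[a for a,_ in do]))-[b for _,b in do]).ravel()]
r=min((least_squares(res,[550,0,y],loss="soft_l1") for y in(-.5,0,.5)),key=lambda r:r.cost)
P=r.x; print("P",P,r.cost); print(np.round(res(P).reshape(-1,2),1).tolist())
def tri(a,b):
    return least_squares(lambda w:np.r_[(proj(S,w)-a).ravel(),(proj(D,w)-b).ravel()],[*P[:2],100]).x
K=tri(cs(229,221),cd(211,184)); T=tri(cs(496,188),cd(257,381)); C=tri(cs(418,283),cd(194,318))
for n,w in zip(("knob","posttop","captop"),(K,T,C)):
    d=w[:2]-P[:2];c,s=np.cos(P[2]),np.sin(P[2]); q=(c*d[0]+s*d[1],-s*d[0]+c*d[1]); print(n,w.round(1),"press",np.round(q,1),np.degrees(np.arctan2(q[1],q[0])))
W=cams.grab_frame("wrist"); from rig import get_obs; o=get_obs(); R=Ro.from_rotvec(o["tcp_rot"]).as_matrix()
print("tool axes",R.round(3).tolist()); M=np.array(W["cam_to_world"]); print("cam in tool",(R.T@(M[:3,3]-o["eef_pos"])).round(1), (R.T@M[:3,:3]).round(2).tolist())
np.save("P.npy",P)
E
```

```text
P [ 5.24213434e+02  1.25036665e+02 -2.41863340e-01] 24.90949183066433
[[-0.1, -1.8], [0.8, -2.2], [-0.7, -3.3], [-0.9, -2.4], [1.9, -1.8], [-0.2, -1.2], [-0.1, 0.4], [0.2, -4.8], [-0.5, -1.3], [1.4, -0.8], [-4.1, -1.0], [-0.8, -1.5], [-2.8, 0.3], [-1.5, -0.2], [-1.5, 1.4]]
knob [542.8 -65.5 202.1] press [  63.7 -180.5] -70.56198611086076
posttop [457.9 134.5  85.3] press [-66.6  -6.7] -174.25958550803267
captop [543.1  63.   99.7] press [ 33.2 -55.7] -59.221015154596174
tool axes [[-0.933, 0.36, -0.0], [0.36, 0.933, -0.0], [0.0, -0.0, -1.0]]
cam in tool [  81.3   -0.7 -120.2] [[0.0, 0.95, 0.32], [1.0, -0.0, -0.0], [-0.0, 0.32, -0.95]]
```

```bash
cat >> h.py <<'E'
P=np.load("P.npy") if __import__("os").path.exists("P.npy") else None
def plan(targets,start=None,step=50,ystep=.18):
    """targets: list of (world x,y,z, heading of tool x in deg); prints rows (m, rad)"""
    import json
    from rig import get_obs
    o=get_obs(); R=Ro.from_rotvec(o["tcp_rot"]).as_matrix(); p=o["eef_pos"]; h=np.arctan2(R[1,0],R[0,0])
    print("now",p.round(1),"head",round(np.degrees(h),1),"down",R[:,2].round(3),"w",round(o["width"],1),"F",o["contact_force"].round(1),"g",round(o["grasp_force"],1),"t",round(o["time"],2))
    for t in targets:
        d=np.array(t[:3])-p; dh=(np.radians(t[3])-h+np.pi)%(2*np.pi)-np.pi
        n=max(1,int(np.ceil(max(np.linalg.norm(d)/step,abs(dh)/ystep)))); rows=[]
        for i in range(n):
            a=h+dh*i/n; x=np.array([np.cos(a),np.sin(a)]); y=np.array([np.sin(a),-np.cos(a)]); e=d/n/1000
            rows.append({k:round(float(v),4) for k,v in dict(x=e[:2]@x,y=e[:2]@y,z=-e[2],yaw=-dh/n).items() if abs(v)>5e-5})
        p=np.array(t[:3]);h+=dh; print(n,json.dumps(rows if n<3 or abs(dh)>.02 else rows[:1]))
E
python3 - <<'E'
from h import *
plan([(458,132,230,76.1)])
E
```

```text
now [233.7 606.5 253.3] head 158.9 down [-0. -0. -1.] w 85.5 F [-0.1  0.9 -0.2] g 0.0 t 1.35
11 [{"x": -0.0345, "y": -0.0329, "z": 0.0021, "yaw": 0.1314}, {"x": -0.0386, "y": -0.0281, "z": 0.0021, "yaw": 0.1314}, {"x": -0.0419, "y": -0.0228, "z": 0.0021, "yaw": 0.1314}, {"x": -0.0445, "y": -0.0171, "z": 0.0021, "yaw": 0.1314}, {"x": -0.0464, "y": -0.0111, "z": 0.0021, "yaw": 0.1314}, {"x": -0.0475, "y": -0.005, "z": 0.0021, "yaw": 0.1314}, {"x": -0.0477, "y": 0.0013, "z": 0.0021, "yaw": 0.1314}, {"x": -0.0471, "y": 0.0075, "z": 0.0021, "yaw": 0.1314}, {"x": -0.0457, "y": 0.0136, "z": 0.0021, "yaw": 0.1314}, {"x": -0.0435, "y": 0.0195, "z": 0.0021, "yaw": 0.1314}, {"x": -0.0406, "y": 0.0251, "z": 0.0021, "yaw": 0.1314}]
```

>>> {"api": "send_rows", "payload": {"moves": [{"x":-0.034,"y":-0.033,"yaw":0.13},{"x":-0.039,"y":-0.028,"yaw":0.13},{"x":-0.042,"y":-0.023,"yaw":0.13},{"x":-0.044,"y":-0.017,"yaw":0.13},{"x":-0.046,"y":-0.011,"yaw":0.13},{"x":-0.047,"y":-0.005,"yaw":0.13},{"x":-0.048,"y":0.001,"yaw":0.13},{"x":-0.047,"y":0.007,"yaw":0.13},{"x":-0.046,"y":0.014,"yaw":0.13},{"x":-0.043,"y":0.019,"yaw":0.13}], "jaw": -1}}

```text
validation failed for argument at $.mo...
```

```bash
python3 - <<'E'
from h import *
from rig import *
import cv2
plan([(458,132,230,76.1)])
f=cams.grab_frame("wrist"); cv2.imwrite("pics/w1.png",f["img"][:,:,::-1]); np.savez("w1.npz",mtx=f["mtx"],cam_to_world=f["cam_to_world"])
for t in ["post","knob","turret"]: print(t,[(np.round(d["extent"]),d["score"]) for d in spot_in(f,t)[:2]])
E
```

```text
now [233.7 606.5 253.3] head 158.9 down [-0. -0. -1.] w 85.5 F [-0.1  0.9 -0.2] g 0.0 t 1.35
11 [{"x": -0.0345, "y": -0.0329, "z": 0.0021, "yaw": 0.1314}, {"x": -0.0386, "y": -0.0281, "z": 0.0021, "yaw": 0.1314}, {"x": -0.0419, "y": -0.0228, "z": 0.0021, "yaw": 0.1314}, {"x": -0.0445, "y": -0.0171, "z": 0.0021, "yaw": 0.1314}, {"x": -0.0464, "y": -0.0111, "z": 0.0021, "yaw": 0.1314}, {"x": -0.0475, "y": -0.005, "z": 0.0021, "yaw": 0.1314}, {"x": -0.0477, "y": 0.0013, "z": 0.0021, "yaw": 0.1314}, {"x": -0.0471, "y": 0.0075, "z": 0.0021, "yaw": 0.1314}, {"x": -0.0457, "y": 0.0136, "z": 0.0021, "yaw": 0.1314}, {"x": -0.0435, "y": 0.0195, "z": 0.0021, "yaw": 0.1314}, {"x": -0.0406, "y": 0.0251, "z": 0.0021, "yaw": 0.1314}]
post [(array([126., 466.,  41.,  24.]), 0.91)]
knob []
turret [(array([124., 467.,  44.,  26.]), 0.8), (array([  4., 414.,   7.,  18.]), 0.5)]
```

View pics/w1.png

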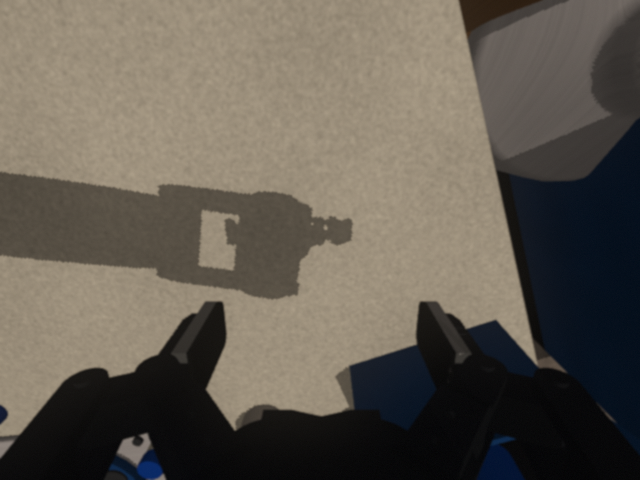

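The wrist view works: fingers at about (205,340) and (440,340), camera offset to tool +x. The move was rejected for its format, so I'll send every key.

>>> {"api": "send_rows", "payload": {"moves": [{"x":-0.034,"y":-0.033,"z":0.0,"yaw":0.13},{"x":-0.039,"y":-0.028,"z":0.0,"yaw":0.13},{"x":-0.042,"y":-0.023,"z":0.0,"yaw":0.13},{"x":-0.044,"y":-0.017,"z":0.0,"yaw":0.13},{"x":-0.046,"y":-0.011,"z":0.0,"yaw":0.13},{"x":-0.047,"y":-0.005,"z":0.0,"yaw":0.13},{"x":-0.048,"y":0.001,"z":0.0,"yaw":0.13},{"x":-0.047,"y":0.007,"z":0.0,"yaw":0.13},{"x":-0.046,"y":0.014,"z":0.0,"yaw":0.13},{"x":-0.043,"y":0.019,"z":0.0,"yaw":0.13}], "jaw": -1, "force": 25}}

```text
time: 2.8
eef_pos: [439.3, 175.9, 253.6]
tcp_rot: [2.331, 2.106, 0.001]
contact_force: [-0.5, -0.5, -0.9]
width: 85.3
grasp_force: 0.0
```

```bash
python3 - <<'E'
from h import *
from rig import *
import cv2
plan([(458,132,230,76.1)])
f=cams.grab_frame("wrist"); cv2.imwrite("pics/w2.png",f["img"][:,:,::-1]); np.savez("w2.npz",mtx=f["mtx"],cam_to_world=f["cam_to_world"])
for t in ["post","knob","turret"]: print(t,[(np.round(d["extent"]),d["score"]) for d in spot_in(f,t)[:2]])
print(proj(f,p2w(P,[(0,0,34),(-66,-7,86)])))
E
```

```text
now [439.3 175.9 253.6] head 84.2 down [ 0.001  0.    -1.   ] w 85.3 F [-0.5 -0.5 -0.9] g 0.0 t 2.8
2 [{"x": -0.0209, "y": 0.0115, "z": 0.0118, "yaw": 0.0706}, {"x": -0.02, "y": 0.013, "z": 0.0118, "yaw": 0.0706}]
post [(array([414., 238., 185., 150.]), 0.94), (array([480., 473.,  10.,  14.]), 0.49)]
knob [(array([462., 298., 354., 362.]), 0.42), (array([481., 473.,   9.,  14.]), 0.38)]
turret [(array([413., 239., 186., 155.]), 0.9)]
[[402.72510758 244.11546169]
 [344.63405374 260.83173261]]
```

View pics/w2.png

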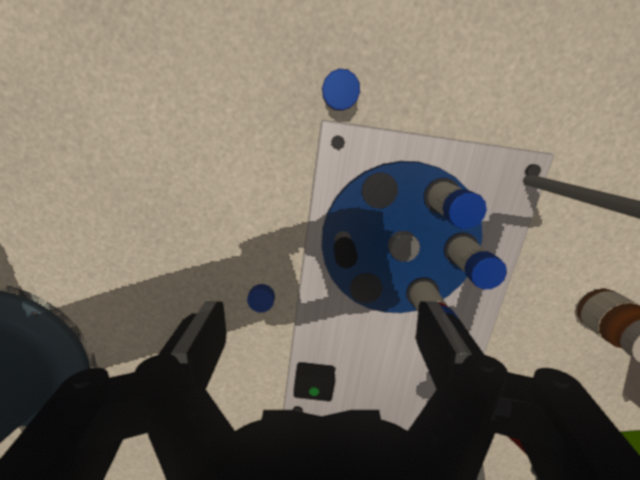

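The wrist view shows plate corners at (321,121) and (553,155), the hub at (404,246) and the post at about (345,252). I'll refine the pose with these.

```bash
python3 - <<'E'
from h import *
f=np.load("w2.npz")
o=[((-105,115,12),(321,121)),((145,115,12),(553,155)),((0,0,34),(404,246)),((-88,0,30),(322,232))][:3]
P0=P.copy()
r=least_squares(lambda Q:np.r_[(proj(f,p2w(Q,[a for a,_ in o]))-[b for _,b in o]).ravel(),(Q-P0)*[.15,.15,50]],P0)
print(r.x,r.fun.round(1)); Q=r.x; np.save("P.npy",Q)
for n,uv,z in(("post",(345,252),69),("posttop",(346,256),86)):
    w=least_squares(lambda w:(proj(f,[*w,z])-uv).ravel(),Q[:2]).x; d=w-Q[:2];c,s=np.cos(Q[2]),np.sin(Q[2]); print(n,w,c*d[0]+s*d[1],-s*d[0]+c*d[1])
for t in (58,60,62,64): 
    a=np.radians(120+t);print(t,proj(f,p2w(Q,[(65*np.cos(a),65*np.sin(a),z) for z in(52,86)])).round(0).tolist())
E
```

```text
[ 5.23689949e+02  1.22625862e+02 -2.35194704e-01] [-0.6  0.2  2.3 -0.1 -1.7  0.2 -0.1 -0.4  0.3]
post [460.13877855 136.06379186] -64.93301409591571 -1.7415075051540807
posttop [460.09078303 138.74579707] -65.60468217829454 0.8554748783551993
58 [[344.0, 242.0], [347.0, 255.0]]
60 [[344.0, 244.0], [346.0, 257.0]]
62 [[344.0, 246.0], [346.0, 259.0]]
64 [[344.0, 249.0], [346.0, 261.0]]
```

```bash
python3 - <<'E'
from h import *
plan([(460.5,137.5,150,76.5),(460.5,137.5,74,76.5)])
E
```

```text
now [439.  176.9 253.4] head 84.4 down [ 0.  0. -1.] w 85.5 F [-0.3  0.9  0.4] g 0.0 t 3.0
3 [{"x": -0.0124, "y": 0.0084, "z": 0.0345, "yaw": 0.0458}, {"x": -0.012, "y": 0.009, "z": 0.0345, "yaw": 0.0458}, {"x": -0.0115, "y": 0.0095, "z": 0.0345, "yaw": 0.0458}]
2 [{"z": 0.038}, {"z": 0.038}]
```

>>> {"api": "send_rows", "payload": {"moves": [{"x":-0.012,"y":0.008,"z":0.034,"yaw":0.046},{"x":-0.012,"y":0.009,"z":0.034,"yaw":0.046},{"x":-0.012,"y":0.0095,"z":0.034,"yaw":0.046},{"x":0,"y":0,"z":0.026,"yaw":0},{"x":0,"y":0,"z":0.026,"yaw":0},{"x":0,"y":0,"z":0.026,"yaw":0},{"x":0,"y":0,"z":0,"yaw":0}]}}

```text
time: 3.88
eef_pos: [457.7, 138.9, 71.5]
tcp_rot: [-2.462, -1.947, 0.006]
contact_force: [1.1, 0.4, 0.7]
width: 85.6
grasp_force: 0.0
```

>>> {"api": "send_rows", "payload": {"moves": [{"x":0,"y":0,"z":0,"yaw":0},{"x":0,"y":0,"z":0,"yaw":0},{"x":0,"y":0,"z":0,"yaw":0},{"x":0,"y":0,"z":0,"yaw":0},{"x":0,"y":0,"z":0,"yaw":0},{"x":0,"y":0,"z":0,"yaw":0}], "jaw": 1, "force": 25}}

```text
time: 4.62
eef_pos: [459.3, 138.2, 74.1]
tcp_rot: [-2.465, -1.944, 0.002]
contact_force: [-4.7, 0.6, 7.1]
width: 21.4
grasp_force: 24.8
```

>>> {"api": "send_rows", "payload": {"moves": [{"x":-0.0068,"y":0.00035,"z":0,"yaw":-0.105},{"x":-0.0068,"y":0.00035,"z":0,"yaw":-0.105},{"x":-0.0068,"y":0.00035,"z":0,"yaw":-0.105},{"x":-0.0068,"y":0.00035,"z":0,"yaw":-0.105},{"x":-0.0068,"y":0.00035,"z":0,"yaw":-0.105},{"x":-0.0068,"y":0.00035,"z":0,"yaw":-0.105},{"x":-0.0068,"y":0.00035,"z":0,"yaw":-0.105},{"x":-0.0068,"y":0.00035,"z":0,"yaw":-0.105},{"x":-0.0068,"y":0.00035,"z":0,"yaw":-0.105},{"x":-0.0068,"y":0.00035,"z":0,"yaw":-0.105}]}}

```text
time: 5.88
eef_pos: [480.1, 76.4, 74.1]
tcp_rot: [1.155, 2.918, 0.007]
contact_force: [5.8, 8.6, -3.3]
width: 21.3
grasp_force: 24.8
```

>>> {"api": "send_rows", "payload": {"moves": [{"x":0,"y":0,"z":0,"yaw":0},{"x":0,"y":0,"z":0,"yaw":0}]}}

```text
time: 6.12
eef_pos: [480.1, 76.5, 74.2]
tcp_rot: [1.159, 2.916, 0.006]
contact_force: [6.0, 6.5, -3.2]
width: 21.2
grasp_force: 25.6
```

```bash
python3 - <<'E'
from h import *
w=p2w(P,[(-32.5,-56.3,74)])[0]; print(w)
plan([(w[0],w[1],74,136.5)])
E
```

```text
[478.96498608  75.44940894  74.        ]
now [480.1  76.5  74.2] head 136.6 down [ 0.005  0.002 -1.   ] w 21.2 F [ 6.   6.5 -3.2] g 25.6 t 6.12
1 [{"x": 0.0001, "y": -0.0015, "z": 0.0002, "yaw": 0.0024}]
```

>>> {"api": "send_rows", "payload": {"moves": [{"x":0,"y":0,"z":0,"yaw":0},{"x":0,"y":0,"z":0,"yaw":0},{"x":0,"y":0,"z":-0.004,"yaw":0},{"x":0,"y":0,"z":-0.03,"yaw":0},{"x":0,"y":0,"z":-0.05,"yaw":0},{"x":0,"y":0,"z":-0.05,"yaw":0},{"x":0,"y":0,"z":-0.05,"yaw":0}], "jaw": 0}}

```text
time: 7.0
eef_pos: [478.0, 75.5, 259.2]
tcp_rot: [1.159, 2.92, -0.0]
contact_force: [1.5, 0.1, 0.7]
width: 42.7
grasp_force: 0.0
```

```bash
python3 - <<'E'
from h import *
from rig import *
import cv2
f=cams.grab_frame("side");g=cams.grab_frame("scene")
a=cv2.resize(f["img"][150:390,230:430],None,fx=2.5,fy=2.5,interpolation=2);b=cv2.resize(g["img"][170:330,225:385][:,:],(400,400),interpolation=2)
b=np.vstack([b,np.zeros((200,400,3),np.uint8)])[:, :300] if 0 else cv2.copyMakeBorder(b,0,200,0,0,0)
im=np.hstack([a,b])[:600,:800]; print(im.shape); cv2.imwrite("pics/t3.png",im[:,:,::-1])
for h in(50,):
  th=np.arange(-8,9,4)
for t in th:
    q=np.radians(240+t); p=p2w(P,[(65*np.cos(q),65*np.sin(q),86)]); print(t,proj(f,p).round(1),proj(g,p).round(1))
plan([(*p2w(P,[(6,-230,0)])[0][:2],290,76.5)])
E
```

```text
(600, 800, 3)
-8 [[342.7 303.4]] [[351.6 235.5]]
-4 [[341.6 302. ]] [[350.6 236.5]]
0 [[340.4 300.6]] [[349.6 237.6]]
4 [[339.1 299.4]] [[348.8 238.7]]
8 [[337.7 298.2]] [[348.  239.9]]
now [481.5  75.3 264.4] head 136.7 down [ 0.013 -0.001 -1.   ] w 42.7 F [ 0.7 -0.4  1.5] g 0.0 t 7.1
6 [{"x": -0.0197, "y": -0.0222, "z": -0.0043, "yaw": 0.1751}, {"x": -0.0232, "y": -0.0184, "z": -0.0043, "yaw": 0.1751}, {"x": -0.0261, "y": -0.0141, "z": -0.0043, "yaw": 0.1751}, {"x": -0.0281, "y": -0.0093, "z": -0.0043, "yaw": 0.1751}, {"x": -0.0293, "y": -0.0043, "z": -0.0043, "yaw": 0.1751}, {"x": -0.0296, "y": 0.0009, "z": -0.0043, "yaw": 0.1751}]
```

View pics/t3.png

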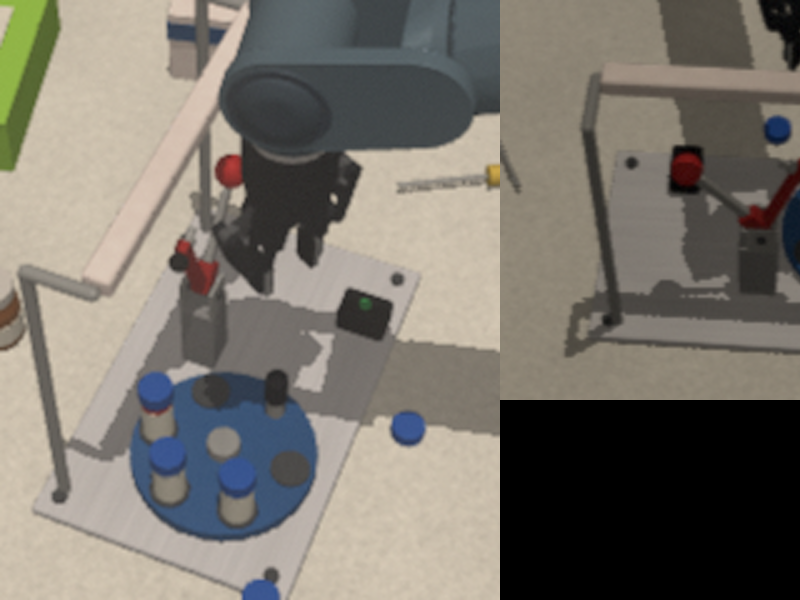

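```bash
python3 - <<'E'
from h import *
from rig import *
f=cams.grab_frame("side"); o=get_obs(); p=o["eef_pos"]
for h in range(0,261,20): print(h,(((proj(f,p+[0,0,h])-[230,150])*2.5).round(0)).tolist(), "mm/croppx",round(float(50/np.linalg.norm((proj(f,p+[0,50,h])-proj(f,p+[0,0,h]))*2.5)),2), round(float(50/np.linalg.norm((proj(f,p+[50,0,h])-proj(f,p+[0,0,h]))*2.5)),2))
E
```

```text
0 [[280.0, 257.0]] mm/croppx 1.03 0.83
20 [[281.0, 242.0]] mm/croppx 1.02 0.82
40 [[281.0, 226.0]] mm/croppx 1.02 0.81
60 [[282.0, 210.0]] mm/croppx 1.01 0.8
80 [[283.0, 194.0]] mm/croppx 1.01 0.79
100 [[284.0, 177.0]] mm/croppx 1.0 0.78
120 [[284.0, 159.0]] mm/croppx 1.0 0.77
140 [[285.0, 141.0]] mm/croppx 1.0 0.76
160 [[286.0, 122.0]] mm/croppx 0.99 0.74
180 [[287.0, 103.0]] mm/croppx 0.99 0.73
200 [[288.0, 83.0]] mm/croppx 0.99 0.72
220 [[288.0, 63.0]] mm/croppx 0.98 0.71
240 [[289.0, 42.0]] mm/croppx 0.98 0.7
260 [[290.0, 21.0]] mm/croppx 0.98 0.69
```

```bash
python3 - <<'E'
from h import *
a=p2w(P,[(-55,-225,0)])[0];b=p2w(P,[(3,-225,0)])[0]
H=90+np.degrees(P[2])
plan([(a[0],a[1],216,H),(b[0],b[1],216,H)])
E
```

```text
now [480.   75.4 261. ] head 136.7 down [ 0.007 -0.001 -1.   ] w 42.5 F [-0.7  0.  -0.7] g 0.0 t 7.15
6 [{"x": -0.0106, "y": -0.0264, "z": 0.0075, "yaw": 0.175}, {"x": -0.015, "y": -0.0241, "z": 0.0075, "yaw": 0.175}, {"x": -0.019, "y": -0.0211, "z": 0.0075, "yaw": 0.175}, {"x": -0.0224, "y": -0.0175, "z": 0.0075, "yaw": 0.175}, {"x": -0.0251, "y": -0.0133, "z": 0.0075, "yaw": 0.175}, {"x": -0.027, "y": -0.0088, "z": 0.0075, "yaw": 0.175}]
2 [{"y": 0.029}, {"y": 0.029}]
```

>>> {"api": "send_rows", "payload": {"moves": [{"x":-0.011,"y":-0.026,"z":0.0075,"yaw":0.175},{"x":-0.015,"y":-0.024,"z":0.0075,"yaw":0.175},{"x":-0.019,"y":-0.021,"z":0.0075,"yaw":0.175},{"x":-0.022,"y":-0.0175,"z":0.0075,"yaw":0.175},{"x":-0.025,"y":-0.013,"z":0.0075,"yaw":0.175},{"x":-0.027,"y":-0.009,"z":0.0075,"yaw":0.175},{"x":0,"y":0,"z":0,"yaw":0},{"x":0,"y":0,"z":0,"yaw":0}], "jaw": -1}}

```text
time: 8.15
eef_pos: [416.7, -82.0, 211.8]
tcp_rot: [-2.464, -1.947, 0.0]
contact_force: [0.3, 0.6, -1.2]
width: 85.4
grasp_force: 0.0
```

```bash
python3 - <<'E'
from h import *
from rig import *
import cv2
b=p2w(P,[(3,-225,0)])[0]
plan([(b[0],b[1],216,90+np.degrees(P[2]))])
f=cams.grab_frame("wrist");g=cams.grab_frame("side");h=cams.grab_frame("scene")
a=cv2.resize(f["img"],(400,300),interpolation=3);c=cv2.resize(g["img"][160:280,240:400],(400,300),interpolation=2);d=cv2.resize(h["img"][170:290,225:385],(400,300),interpolation=2)
r=lambda i:i[:,:,::-1]
cv2.imwrite("pics/k4.png",r(np.vstack([np.hstack([a,c]),np.hstack([d,d*0])])))
for z in (206,): 
    for nm,q in (("wrist",f),("side",g),("scene",h)): print(nm,proj(q,p2w(P,[(65,-179,206),(56,-180,328),(56,-100,328),(56,0,328)])).round(0).tolist())
for nm,q in (("wrist",f),("side",g),("scene",h)): print(nm,[(np.round(x["extent"]).tolist(),round(x["score"],2)) for x in spot_in(q,"knob")[:2]])
E
```

```text
now [416.7 -82.  211.8] head 76.6 down [-0.001  0.001 -1.   ] w 85.4 F [ 0.3  0.6 -1.2] g 0.0 t 8.15
2 [{"x": -0.0006, "y": 0.0297, "z": -0.0021, "yaw": 0.001}, {"x": -0.0006, "y": 0.0297, "z": -0.0021, "yaw": 0.001}]
wrist [[629.0, 223.0], [2682.0, 972.0], [-3514.0, 1650.0], [-578.0, 1328.0]]
side [[321.0, 217.0], [325.0, 180.0], [311.0, 205.0], [291.0, 239.0]]
scene [[299.0, 237.0], [297.0, 201.0], [332.0, 203.0], [377.0, 205.0]]
wrist [([607.0, 219.0, 66.0, 85.0], 0.59)]
side [([322.0, 217.0, 9.0, 14.0], 0.68), ([288.0, 246.0, 100.0, 201.0], 0.42)]
scene [([473.0, 232.0, 32.0, 48.0], 0.37), ([372.0, 266.0, 13.0, 13.0], 0.31)]
```

View pics/k4.png

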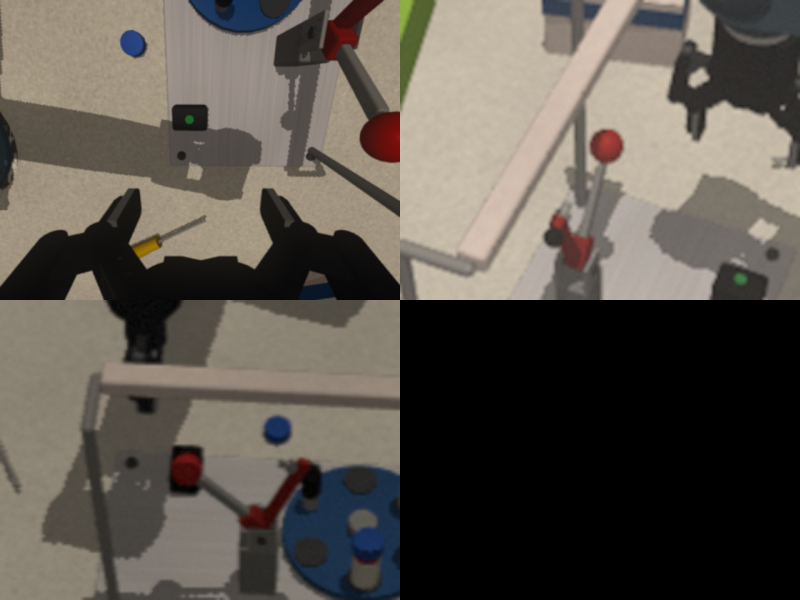

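The side crop shows the finger clear of the lamp, with its knuckles about 60 mm above the tip and the knob at (606,145) in the crop. The knob is where predicted. I'll move in under the lamp at a safe offset.

>>> {"api": "send_rows", "payload": {"moves": [{"x":0,"y":0.018,"z":0.0005,"yaw":0},{"x":0,"y":0.018,"z":0.0005,"yaw":0},{"x":0,"y":0.012,"z":0,"yaw":0},{"x":0,"y":0.008,"z":0,"yaw":0},{"x":0,"y":0,"z":0,"yaw":0}]}}

```text
time: 9.07
eef_pos: [471.5, -95.5, 211.3]
tcp_rot: [-2.466, -1.946, 0.0]
contact_force: [-0.5, -0.1, -0.0]
width: 85.5
grasp_force: 0.0
```

```bash
python3 - <<'E'
from h import *
from rig import *
import cv2
b=p2w(P,[(3,-225,0)])[0]
plan([(b[0],b[1],211,90+np.degrees(P[2]))])
g=cams.grab_frame("side");h=cams.grab_frame("scene")
c=cv2.resize(g["img"][120:270,250:370],(480,600),interpolation=2);d=cv2.resize(h["img"][150:270,250:314],(320,600),interpolation=2)
cv2.imwrite("pics/k5.png",np.hstack([c,d])[:,:,::-1])
E
```

```text
now [471.5 -95.5 211.3] head 76.6 down [-0.  0. -1.] w 85.5 F [-0.5 -0.1 -0. ] g 0.0 t 9.07
1 [{"x": -0.0007, "y": 0.0029, "z": 0.0003, "yaw": 0.0005}]
```

View pics/k5.png

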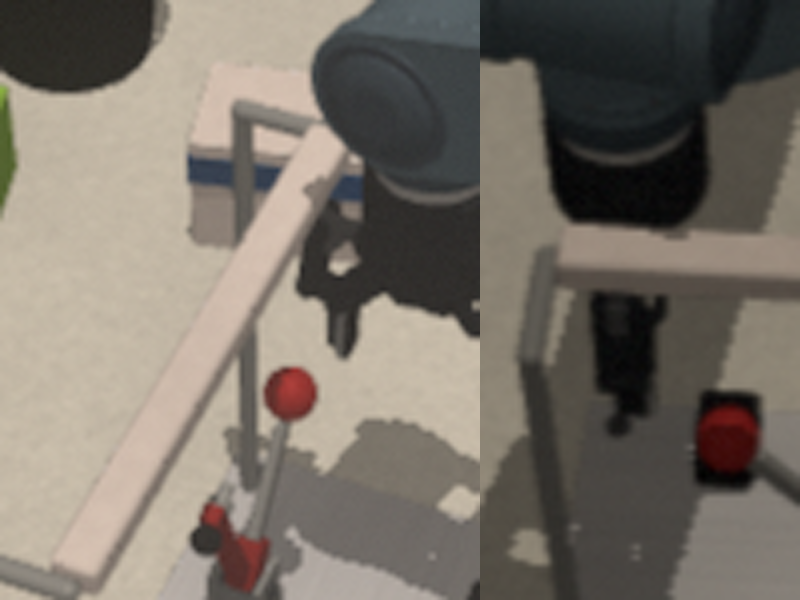

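The gripper body is about 10 mm off the lamp in the side view (body edge 365 against lamp 345 in the crop), and the finger is level with the knob on its -y side. Now I'll push gently.

>>> {"api": "send_rows", "payload": {"moves": [{"x":0.006,"y":0,"z":0,"yaw":0},{"x":0.006,"y":0,"z":0,"yaw":0},{"x":0.006,"y":0,"z":0,"yaw":0},{"x":0.006,"y":0,"z":0,"yaw":0}]}}

```text
time: 9.68
eef_pos: [476.9, -71.6, 211.3]
tcp_rot: [2.466, 1.946, 0.0]
contact_force: [-0.3, -0.5, 0.3]
width: 85.1
grasp_force: 0.0
```

>>> {"api": "send_rows", "payload": {"moves": [{"x":0.006,"y":0,"z":0,"yaw":0},{"x":0.006,"y":0,"z":0,"yaw":0},{"x":0.006,"y":0,"z":0,"yaw":0},{"x":0.006,"y":0,"z":0,"yaw":0}]}}

```text
time: 10.18
eef_pos: [482.5, -56.1, 219.0]
tcp_rot: [2.459, 1.932, -0.022]
contact_force: [-42.3, -29.3, 47.9]
width: 85.3
grasp_force: 28.1
```

```bash
cat >> h.py <<'E'
def status():
    from rig import get_obs,cams
    import cv2
    o=get_obs(); d=o["eef_pos"]-[P[0],P[1],0]; c,s=np.cos(P[2]),np.sin(P[2]); F=o["contact_force"]
    tp=lambda v:np.round([c*v[0]+s*v[1],-s*v[0]+c*v[1],v[2]],1)
    print("t",round(o["time"],2),"tcp press",tp(d),"F press",tp(F))
    for n in("side","scene"):
        f=cams.grab_frame(n); ks=np.linspace(-.1,1.2,131); a=.70-ks
        uv=proj(f,p2w(P,np.c_[0*a+65,-105-115*np.sin(a),118+115*np.cos(a)]))
        h=cv2.cvtColor(f["img"],cv2.COLOR_RGB2HSV).astype(int); m=((h[...,0]<8)|(h[...,0]>172))&(h[...,1]>150)&(h[...,2]>60)
        m=m.astype(np.uint8); _,lab,st,cen=cv2.connectedComponentsWithStats(m)
        for i in range(1,len(st)):
            e=np.linalg.norm(uv-cen[i],axis=1)
            if st[i,4]>30 and e.min()<8: print(n,cen[i].round(1),"area",st[i,4],"handle",round(ks[e.argmin()],2),"err",e.min().round(1))
E
python3 -c "from h import *;status()"
```

```text
t 10.18 tcp press [   1.6 -183.4  219. ] F press [-34.3 -38.4  47.9]
scene [304.1 235.4] area 67 handle 0.14 err 0.3
```

>>> {"api": "send_rows", "payload": {"moves": [{"x":-0.01,"y":0,"z":0,"yaw":0},{"x":-0.01,"y":0,"z":0,"yaw":0},{"x":0,"y":0,"z":0,"yaw":0}]}}

```text
time: 10.65
eef_pos: [477.8, -68.4, 211.1]
tcp_rot: [-2.467, -1.944, -0.0]
contact_force: [-0.6, 0.3, -0.1]
width: 85.2
grasp_force: 0.0
```

```bash
python3 - <<'E'
from h import *
status()
from rig import *
import cv2
g=cams.grab_frame("side");h=cams.grab_frame("scene")
c=cv2.resize(g["img"][170:245,295:355],(480,600),interpolation=2);d=cv2.resize(h["img"][190:260,280:317],(317,600),interpolation=2)
cv2.imwrite("pics/k6.png",np.hstack([c,d])[:,:,::-1])
E
```

```text
t 10.65 tcp press [-1.000e-01 -1.965e+02  2.111e+02] F press [-0.7  0.1 -0.1]
side [321.8 218.2] area 58 handle -0.05 err 1.2
scene [301.2 235.9] area 76 handle 0.06 err 0.4
```

View pics/k6.png

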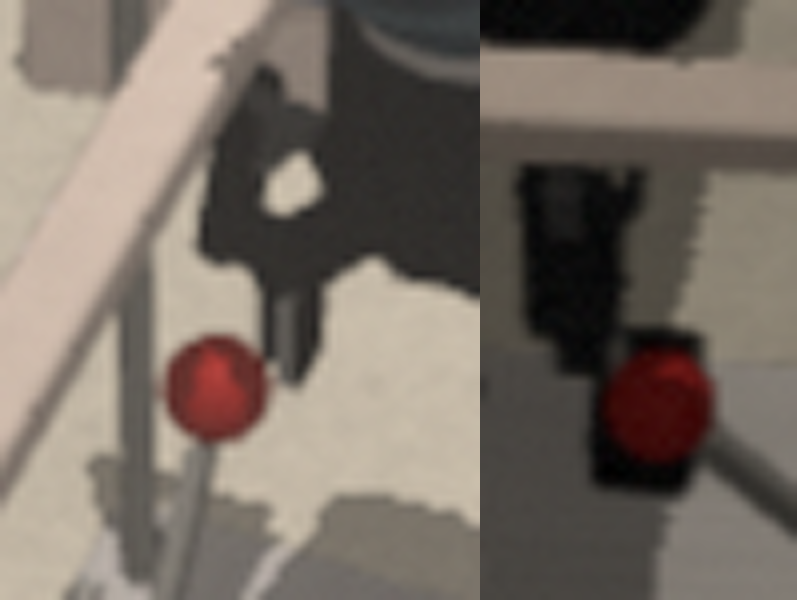

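The side crop shows the tapered fingertip riding on the upper side of the ball: it wedged because the tool was too high and too far out in x. I'll retreat, go 26 mm lower and 5 mm closer, then push again.

>>> {"api": "send_rows", "payload": {"moves": [{"x":-0.014,"y":0,"z":0,"yaw":0},{"x":-0.014,"y":0,"z":0,"yaw":0},{"x":0,"y":0.0025,"z":0.013,"yaw":0},{"x":0,"y":0.0025,"z":0.013,"yaw":0},{"x":0,"y":0,"z":0,"yaw":0},{"x":0.006,"y":0,"z":0,"yaw":0},{"x":0.006,"y":0,"z":0,"yaw":0},{"x":0.005,"y":0,"z":0,"yaw":0}]}}

```text
time: 11.85
eef_pos: [480.4, -79.6, 185.7]
tcp_rot: [2.465, 1.946, 0.001]
contact_force: [0.2, 0.0, 0.1]
width: 85.4
grasp_force: 0.0
```

>>> {"api": "send_rows", "payload": {"moves": [{"x":0.005,"y":0,"z":0,"yaw":0},{"x":0.005,"y":0,"z":0,"yaw":0}]}}

```text
time: 12.1
eef_pos: [482.7, -70.5, 185.7]
tcp_rot: [2.466, 1.945, -0.001]
contact_force: [-5.3, -6.9, 7.0]
width: 85.4
grasp_force: 0.0
```

```bash
python3 -c "from h import *;status()"
```

```text
t 12.1 tcp press [   5.1 -197.4  185.7] F press [-3.6 -8.   7. ]
side [321.1 219. ] area 53 handle 0.04 err 1.8
scene [301.5 236. ] area 71 handle 0.07 err 0.1
```

>>> {"api": "send_rows", "payload": {"moves": [{"x":0.005,"y":0,"z":0,"yaw":0},{"x":0.005,"y":0,"z":0,"yaw":0}]}}

```text
time: 12.45
eef_pos: [485.1, -64.9, 189.5]
tcp_rot: [2.463, 1.938, -0.011]
contact_force: [-29.7, -19.3, 31.9]
width: 85.4
grasp_force: 3.3
```

```bash
python3 -c "from h import *;status()"
```

```text
t 12.45 tcp press [   6.1 -191.3  189.5] F press [-24.4 -25.7  31.9]
side [319.7 220. ] area 33 handle 0.15 err 1.9
scene [304.1 235.1] area 66 handle 0.14 err 0.2
```

The finger sticks to the ball, which rises as it swings, while I held z constant; that explains the load. I'll lift to relieve it and then follow the knob's arc.

>>> {"api": "send_rows", "payload": {"moves": [{"x":0,"y":0,"z":-0.0035,"yaw":0},{"x":0,"y":0,"z":-0.0035,"yaw":0},{"x":0,"y":0,"z":0,"yaw":0}]}}

```text
time: 12.92
eef_pos: [484.7, -60.8, 192.6]
tcp_rot: [2.466, 1.946, -0.001]
contact_force: [-4.7, -3.2, 5.0]
width: 85.4
grasp_force: 0.0
```

```bash
python3 -c "from h import *;status()"
```

```text
t 12.93 tcp press [   4.8 -187.4  192.6] F press [-3.8 -4.2  5. ]
side [319.4 220.4] area 46 handle 0.18 err 2.1
scene [305.4 234.6] area 66 handle 0.17 err 0.1
```

>>> {"api": "send_rows", "payload": {"moves": [{"x":0.006,"y":0,"z":-0.0035,"yaw":0},{"x":0.006,"y":0,"z":-0.003,"yaw":0},{"x":0.0063,"y":0,"z":-0.0028,"yaw":0}]}}

```text
time: 13.4
eef_pos: [489.2, -44.1, 202.6]
tcp_rot: [2.465, 1.943, -0.003]
contact_force: [-6.5, -9.1, 7.2]
width: 85.7
grasp_force: 4.4
```

```bash
python3 -c "from h import *;status()"
```

```text
t 13.4 tcp press [   5.4 -170.1  202.6] F press [ -4.2 -10.3   7.2]
side [316.8 222.8] area 36 handle 0.34 err 1.9
scene [312.2 232.7] area 68 handle 0.33 err 0.3
```

>>> {"api": "send_rows", "payload": {"moves": [{"x":0.0065,"y":0,"z":-0.0025,"yaw":0},{"x":0.0066,"y":0,"z":-0.0021,"yaw":0},{"x":0.0068,"y":0,"z":-0.0016,"yaw":0},{"x":0.0068,"y":0,"z":-0.001,"yaw":0}]}}

```text
time: 14.0
eef_pos: [495.4, -18.1, 210.1]
tcp_rot: [2.465, 1.943, -0.004]
contact_force: [-8.1, -8.5, 9.6]
width: 85.5
grasp_force: 4.2
```

```bash
python3 -c "from h import *;status()"
```

```text
t 14.0 tcp press [   5.3 -143.5  210.1] F press [ -5.9 -10.1   9.6]
side [312.3 229.5] area 32 handle 0.59 err 2.1
scene [323.6 231.8] area 80 handle 0.58 err 0.2
```

>>> {"api": "send_rows", "payload": {"moves": [{"x":0.0068,"y":0,"z":-0.001,"yaw":0},{"x":0.0069,"y":0,"z":-0.0003,"yaw":0},{"x":0.0069,"y":0,"z":0.0002,"yaw":0},{"x":0.005,"y":0,"z":0.0005,"yaw":0}]}}

```text
time: 14.6
eef_pos: [501.3, 8.5, 209.4]
tcp_rot: [-2.466, -1.946, -0.001]
contact_force: [-0.5, -0.2, 0.7]
width: 85.4
grasp_force: 0.0
```

```bash
python3 -c "from h import *;status()"
```

```text
t 14.6 tcp press [   4.8 -116.2  209.4] F press [-0.4 -0.3  0.7]
side [307.3 238.5] area 40 handle 0.84 err 2.0
scene [335.7 232.3] area 81 handle 0.83 err 0.2
```

>>> {"api": "send_rows", "payload": {"moves": [{"x":0,"y":0,"z":0,"yaw":0},{"x":0,"y":0,"z":0,"yaw":0}]}}

```text
time: 14.95
eef_pos: [501.0, 8.1, 209.0]
tcp_rot: [-2.466, -1.945, 0.0]
contact_force: [-0.1, -0.1, -0.2]
width: 85.6
grasp_force: 0.0
```

```bash
python3 -c "from h import *;status()"
```

```text
t 14.95 tcp press [   4.6 -116.7  209. ] F press [-0.1 -0.1 -0.2]
side [307.3 238.9] area 54 handle 0.85 err 2.2
scene [336.3 232.3] area 82 handle 0.84 err 0.2
```

>>> {"api": "send_rows", "payload": {"moves": [{"x":0.005,"y":0,"z":0,"yaw":0},{"x":0.006,"y":0,"z":0.001,"yaw":0},{"x":0.006,"y":0,"z":0.0015,"yaw":0}]}}

```text
time: 15.42
eef_pos: [505.4, 25.0, 206.9]
tcp_rot: [-2.466, -1.946, -0.001]
contact_force: [0.0, -0.4, -0.2]
width: 85.0
grasp_force: 0.0
```

```bash
python3 -c "from h import *;status()"
```

```text
t 15.43 tcp press [  4.9 -99.2 206.9] F press [ 0.1 -0.4 -0.2]
side [304.2 245.5] area 48 handle 1.0 err 2.0
scene [343.9 233.8] area 89 handle 1.0 err 0.1
```

>>> {"api": "send_rows", "payload": {"moves": [{"x":0,"y":0,"z":0,"yaw":0},{"x":0,"y":0,"z":0,"yaw":0}]}}

```text
time: 15.78
eef_pos: [505.2, 24.5, 206.9]
tcp_rot: [-2.467, -1.946, 0.0]
contact_force: [-0.8, 0.5, 0.8]
width: 85.0
grasp_force: 0.0
```

```bash
python3 - <<'E'
from h import *
status()
from rig import *
import cv2
g=cams.grab_frame("side");h=cams.grab_frame("scene")
c=cv2.resize(g["img"][215:315,270:350],(480,600),interpolation=2);d=cv2.resize(h["img"][210:300,325:373],(320,600),interpolation=2)
cv2.imwrite("pics/k7.png",np.hstack([c,d])[:,:,::-1])
for t,p in (("raised",105),("home",97)): print(t,proj(g,p2w(P,[(65,0,p)])).round(1),proj(h,p2w(P,[(65,0,p)])).round(1))
E
```

```text
t 15.78 tcp press [  4.9 -99.8 206.9] F press [-0.9  0.3  0.8]
side [304.  246.1] area 63 handle 1.01 err 2.2
scene [343.7 233.7] area 89 handle 1.0 err 0.2
raised [[291.4 301.7]] [[370.5 264.6]]
home [[291.6 303.7]] [[370.3 266.4]]
```

View pics/k7.png

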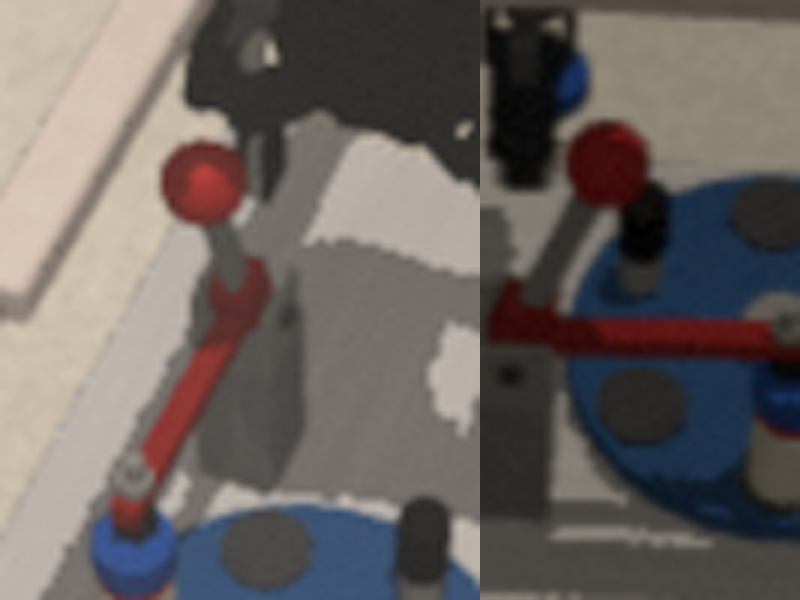

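The clamp arm is over the cap, but red is still visible under the cap (side crop (130,592)). The handle is at about 1.0, so I'll keep pressing gently to the locked position.

>>> {"api": "send_rows", "payload": {"moves": [{"x":0.004,"y":0,"z":0,"yaw":0},{"x":0.004,"y":0,"z":0.001,"yaw":0},{"x":0.003,"y":0,"z":0.001,"yaw":0},{"x":0,"y":0,"z":0,"yaw":0}]}}

```text
time: 16.48
eef_pos: [507.7, 35.6, 204.7]
tcp_rot: [-2.466, -1.946, -0.0]
contact_force: [-0.0, 0.4, -0.3]
width: 85.3
grasp_force: 0.0
```

```bash
python3 -c "from h import *;status()"
```

```text
t 16.48 tcp press [  4.8 -88.4 204.7] F press [-0.1  0.4 -0.3]
side [302.3 248.9] area 45 handle 1.08 err 1.6
scene [346.3 233.9] area 80 handle 1.05 err 0.6
```

```bash
python3 - <<'E'
from rig import *
import cv2,numpy as np
g=cams.grab_frame("side")["img"];h=cams.grab_frame("scene")["img"]
c=cv2.resize(g[215:315,270:350],(480,600),interpolation=2);d=cv2.resize(h[210:300,325:373],(320,600),interpolation=2)
new=np.hstack([c,d]);old=cv2.imread("pics/k7.png")[:,:,::-1]
for n,im in(("old",old),("new",new)):
    i=im.astype(int); red=(i[...,0]>1.6*i[...,1])&(i[...,0]>1.4*i[...,2])&(i[...,0]>50)
    bl=(i[...,2]>1.8*i[...,0])&(i[...,2]>90)
    print(n,"ring side",red[560:,80:190].sum(),"ring scene",red[405:460,740:800].sum())
print(g[309:322,290:293].tolist()); 
print(h[262:282,370].tolist())
E
```

```text
old ring side 29 ring scene 132
new ring side 0 ring scene 0
[[[60, 87, 145], [60, 86, 144], [62, 88, 146]], [[63, 89, 146], [62, 88, 147], [61, 88, 147]], [[58, 80, 129], [58, 81, 131], [59, 81, 131]], [[53, 66, 99], [52, 65, 99], [51, 66, 101]], [[53, 65, 98], [52, 64, 98], [52, 65, 99]], [[57, 69, 100], [52, 66, 100], [54, 67, 101]], [[109, 110, 114], [108, 104, 112], [94, 92, 101]], [[141, 134, 121], [143, 134, 121], [133, 123, 110]], [[139, 132, 118], [140, 133, 119], [142, 135, 122]], [[138, 130, 117], [140, 132, 119], [140, 133, 120]], [[138, 130, 117], [139, 131, 119], [139, 133, 119]], [[137, 130, 118], [140, 132, 120], [142, 134, 121]], [[137, 129, 117], [138, 132, 120], [140, 134, 120]]]
[[55, 47, 42], [51, 19, 18], [46, 9, 8], [22, 5, 3], [12, 11, 10], [10, 10, 12], [6, 13, 26], [14, 31, 60], [24, 50, 92], [21, 47, 88], [13, 30, 57], [10, 24, 49], [13, 24, 48], [37, 38, 48], [79, 75, 67], [79, 74, 65], [80, 75, 65], [81, 77, 67], [80, 76, 66], [80, 75, 66]]
```

The red ring is gone in both views and the handle is at 1.05 with no tool force. Now I'll back off, go round, and wait clear of it.

>>> {"api": "send_rows", "payload": {"moves": [{"x":-0.012,"y":0,"z":0,"yaw":0},{"x":-0.018,"y":0,"z":0,"yaw":0},{"x":0,"y":-0.03,"z":0,"yaw":0},{"x":0,"y":-0.03,"z":0,"yaw":0},{"x":0.034,"y":0,"z":0,"yaw":0},{"x":0.034,"y":0,"z":0,"yaw":0},{"x":0.034,"y":0,"z":0,"yaw":0},{"x":0,"y":0,"z":0,"yaw":0},{"x":0,"y":0,"z":0,"yaw":0},{"x":0,"y":0,"z":0,"yaw":0}]}}

```text
time: 17.92
eef_pos: [466.1, 118.1, 204.8]
tcp_rot: [2.468, 1.944, -0.0]
contact_force: [0.5, -0.4, -0.4]
width: 85.4
grasp_force: 0.0
```

>>> {"api": "send_rows", "payload": {"moves": [{"x":0,"y":0,"z":0,"yaw":0},{"x":0,"y":0,"z":0,"yaw":0},{"x":0,"y":0,"z":0,"yaw":0},{"x":0,"y":0,"z":0,"yaw":0},{"x":0,"y":0,"z":0,"yaw":0},{"x":0,"y":0,"z":0,"yaw":0},{"x":0,"y":0,"z":0,"yaw":0},{"x":0,"y":0,"z":0,"yaw":0},{"x":0,"y":0,"z":0,"yaw":0},{"x":0,"y":0,"z":0,"yaw":0}]}}

```text
time: 19.18
eef_pos: [466.1, 119.2, 204.9]
tcp_rot: [-2.466, -1.946, 0.0]
contact_force: [-0.4, 0.6, 0.0]
width: 85.2
grasp_force: 0.0
```

>>> {"api": "send_rows", "payload": {"moves": [{"x":0,"y":0,"z":0,"yaw":0},{"x":0,"y":0,"z":0,"yaw":0},{"x":0,"y":0,"z":0,"yaw":0},{"x":0,"y":0,"z":0,"yaw":0},{"x":0,"y":0,"z":0,"yaw":0},{"x":0,"y":0,"z":0,"yaw":0},{"x":0,"y":0.02,"z":0,"yaw":0},{"x":0,"y":0.02,"z":0,"yaw":0},{"x":0,"y":0.02,"z":0,"yaw":0},{"x":0,"y":0,"z":0,"yaw":0}]}}

```text
time: 20.42
eef_pos: [525.2, 104.9, 204.9]
tcp_rot: [-2.467, -1.945, 0.0]
contact_force: [-0.1, -0.3, -0.4]
width: 85.5
grasp_force: 0.0
```

```bash
python3 -c "from h import *;status()"
```

```text
t 20.43 tcp press [  5.6 -16.9 204.9] F press [-0.1 -0.3 -0.4]
scene [346.1 234.2] area 89 handle 1.05 err 0.3
```

>>> {"api": "send_rows", "payload": {"moves": [{"x":-0.008,"y":0,"z":0,"yaw":0},{"x":-0.008,"y":0,"z":0,"yaw":0},{"x":-0.006,"y":0,"z":0,"yaw":0}]}}

```text
time: 20.9
eef_pos: [519.0, 83.2, 205.0]
tcp_rot: [2.467, 1.945, 0.0]
contact_force: [-0.5, 0.1, -0.1]
width: 85.6
grasp_force: 0.0
```

>>> {"api": "send_rows", "payload": {"moves": [{"x":-0.005,"y":0,"z":0,"yaw":0},{"x":-0.004,"y":0,"z":-0.001,"yaw":0}]}}

```text
time: 21.15
eef_pos: [517.7, 76.2, 206.8]
tcp_rot: [-2.464, -1.946, -0.006]
contact_force: [-0.2, 8.3, 2.7]
width: 85.5
grasp_force: 3.7
```

```bash
python3 -c "from h import *;status()"
```

```text
t 21.15 tcp press [  5.  -46.5 206.8] F press [-2.2  8.   2.7]
scene [343.1 233.6] area 78 handle 0.98 err 0.2
```

>>> {"api": "send_rows", "payload": {"moves": [{"x":-0.0065,"y":0,"z":-0.002,"yaw":0},{"x":-0.0066,"y":0,"z":-0.0017,"yaw":0},{"x":-0.0067,"y":0,"z":-0.0013,"yaw":0}]}}

```text
time: 21.62
eef_pos: [512.8, 56.2, 211.7]
tcp_rot: [-2.466, -1.947, -0.002]
contact_force: [-1.1, 5.1, 2.1]
width: 85.2
grasp_force: 2.3
```

```bash
python3 -c "from h import *;status()"
```

```text
t 21.62 tcp press [  4.9 -67.1 211.7] F press [-2.3  4.7  2.1]
scene [334.3 232.5] area 73 handle 0.8 err 0.3
```

>>> {"api": "send_rows", "payload": {"moves": [{"x":-0.0068,"y":0,"z":-0.0006,"yaw":0},{"x":-0.0069,"y":0,"z":0,"yaw":0},{"x":-0.0069,"y":0,"z":0.0003,"yaw":0},{"x":-0.0068,"y":0,"z":0.0007,"yaw":0},{"x":-0.0067,"y":0,"z":0.0011,"yaw":0}]}}

```text
time: 22.35
eef_pos: [504.6, 22.0, 209.2]
tcp_rot: [-2.467, -1.945, 0.0]
contact_force: [-0.5, -0.1, -0.0]
width: 85.5
grasp_force: 0.0
```

```bash
python3 -c "from h import *;status()"
```

```text
t 22.35 tcp press [   4.8 -102.3  209.2] F press [-0.4 -0.2 -0. ]
scene [309.  233.7] area 66 handle 0.26 err 0.1
```

>>> {"api": "send_rows", "payload": {"moves": [{"x":0,"y":0,"z":0,"yaw":0},{"x":0,"y":0,"z":0,"yaw":0},{"x":0,"y":0,"z":0,"yaw":0},{"x":0,"y":0,"z":0,"yaw":0}]}}

```text
time: 22.95
eef_pos: [504.7, 22.8, 209.4]
tcp_rot: [-2.466, -1.946, 0.0]
contact_force: [-0.7, 0.1, -0.6]
width: 85.4
grasp_force: 0.0
```

```bash
python3 -c "from h import *;status()"
```

```text
t 22.95 tcp press [   4.8 -101.5  209.4] F press [-0.7 -0.1 -0.6]
scene [302.2 236.1] area 66 handle 0.09 err 0.3
```

>>> {"api": "send_rows", "payload": {"moves": [{"x":-0.0095,"y":0,"z":0.005,"yaw":0},{"x":-0.0095,"y":0,"z":0.005,"yaw":0},{"x":-0.0095,"y":0,"z":0.005,"yaw":0},{"x":-0.006,"y":0,"z":0.003,"yaw":0},{"x":-0.004,"y":0,"z":0.002,"yaw":0},{"x":0,"y":0,"z":0,"yaw":0}]}}

```text
time: 23.8
eef_pos: [495.7, -15.0, 189.3]
tcp_rot: [-2.467, -1.945, 0.0]
contact_force: [-0.5, 0.8, -0.5]
width: 85.5
grasp_force: 0.0
```

```bash
python3 -c "from h import *;status()"
```

```text
t 23.8 tcp press [   4.8 -140.3  189.3] F press [-0.6  0.7 -0.5]
scene [300.8 236.1] area 70 handle 0.05 err 0.3
```

>>> {"api": "send_rows", "payload": {"moves": [{"x":-0.005,"y":0,"z":0,"yaw":0},{"x":-0.005,"y":0,"z":0.001,"yaw":0},{"x":-0.003,"y":0,"z":0.001,"yaw":0}]}}

```text
time: 24.28
eef_pos: [491.2, -27.0, 187.2]
tcp_rot: [-2.463, -1.944, 0.004]
contact_force: [-10.0, 8.3, 8.1]
width: 85.6
grasp_force: 6.0
```

```bash
python3 -c "from h import *;status()"
```

```text
t 24.27 tcp press [   3.2 -153.   187.2] F press [-11.7   5.7   8.1]
scene [298.4 236.9] area 64 handle -0.01 err 0.5
```

>>> {"api": "send_rows", "payload": {"moves": [{"x":0.004,"y":0,"z":0,"yaw":0},{"x":0.012,"y":0,"z":0,"yaw":0},{"x":0.006,"y":0,"z":0,"yaw":0},{"x":0,"y":-0.02,"z":0,"yaw":0},{"x":0,"y":-0.04,"z":0,"yaw":0},{"x":0,"y":-0.04,"z":0,"yaw":0},{"x":0,"y":0,"z":0,"yaw":0},{"x":0,"y":0,"z":0,"yaw":0}]}}

```text
time: 25.38
eef_pos: [401.5, 17.0, 188.1]
tcp_rot: [2.465, 1.945, 0.002]
contact_force: [-0.2, 0.4, 0.2]
width: 85.5
grasp_force: 0.0
```

```bash
python3 - <<'E'
from h import *
status()
from rig import *
h=cams.grab_frame("scene");g=cams.grab_frame("side")
for n,f in(("scene",h),("side",g)): 
    i=f["img"].astype(int); c=proj(f,p2w(P,[(65,0,88)]))[0].astype(int); w=i[c[1]-14:c[1]+14,c[0]-9:c[0]+10]
    print(n,c,"red px",((w[...,0]>1.6*w[...,1])&(w[...,0]>1.4*w[...,2])&(w[...,0]>50)).sum())
    q=np.radians(240); p=proj(f,p2w(P,[(65*np.cos(q),65*np.sin(q),86)]))[0]; print("post pred",p.round(1),i[int(p[1]),int(p[0])], [(np.round(x["extent"],1).tolist(),round(x["score"],2)) for x in spot_in(f,"blue_cap")[:2]], proj(f,p2w(P,[(65,0,88)])).round(1))
E
```

```text
t 25.38 tcp press [ -94.2 -131.2  188.1] F press [-0.2  0.3  0.2]
side [322.9 217.3] area 75 handle -0.1 err 0.7
scene [300.3 235.4] area 90 handle 0.05 err 1.0
scene [370 268] red px 0
post pred [349.6 237.6] [45  8  7] [([373.0, 268.6, 14.0, 13.9], 0.48), ([339.8, 251.2, 161.5, 113.7], 0.48)] [[370.  268.4]]
side [291 305] red px 0
post pred [340.4 300.6] [52 51 49] [([292.9, 308.4, 16.1, 20.9], 0.48)] [[291.7 305.9]]
```

```bash
python3 - <<'E'
import cv2,numpy as np
from rig import cams
for n,c0 in(("side",(322,218)),("scene",(300,237))):
    for k,im in(("start",cv2.imread(f"pics/{n}0.png")[:,:,::-1]),("now",cams.grab_frame(n)["img"])):
        h=cv2.cvtColor(np.ascontiguousarray(im),cv2.COLOR_RGB2HSV).astype(int); m=(((h[...,0]<8)|(h[...,0]>172))&(h[...,1]>150)&(h[...,2]>60)).astype(np.uint8)
        _,_,st,cen=cv2.connectedComponentsWithStats(m); i=1+np.argmin(np.linalg.norm(cen[1:]-c0,axis=1)); print(n,k,cen[i].round(2),st[i,4])
E
```

```text
side start [323.17 216.99] 69
side now [322.9  217.49] 78
scene start [299.12 235.54] 78
scene now [300.2  235.68] 92
```

>>> {"api": "send_rows", "payload": {"moves": [{"x":0,"y":0,"z":0,"yaw":0},{"x":0,"y":0,"z":0,"yaw":0},{"x":0,"y":-0.04,"z":0,"yaw":0},{"x":0,"y":-0.04,"z":-0.02,"yaw":0},{"x":0,"y":0,"z":-0.04,"yaw":0},{"x":0,"y":0,"z":-0.04,"yaw":0},{"x":0,"y":0,"z":0,"yaw":0},{"x":0,"y":0,"z":0,"yaw":0}]}}

```text
time: 26.78
eef_pos: [322.5, 35.9, 286.6]
tcp_rot: [-2.466, -1.945, 0.001]
contact_force: [-0.8, 0.1, -0.6]
width: 85.9
grasp_force: 0.0
```

```bash
python3 - <<'E'
import cv2,numpy as np
from rig import cams
for n,b in(("side",(305,200,340,250)),("scene",(285,222,318,262))):
    x0,y0,x1,y1=b; A=cv2.imread(f"pics/{n}0.png")[:,:,::-1]; B=cams.grab_frame(n)["img"]
    for k,im in(("start",A),("now",B)):
        w=im[y0:y1,x0:x1].astype(float); wt=np.clip(w[...,0]-1.5*np.maximum(w[...,1],w[...,2]),0,None); 
        wt[(36 if n=="side" else 30):]=0
        s=(wt>15); ys,xs=np.nonzero(s); lab=cv2.connectedComponentsWithStats(s.astype(np.uint8)); i=1+np.argmax(lab[2][1:,4]); print(n,k,lab[2][i].tolist(),lab[3][i].round(2))
    # bar shift by template around the handle
    g=lambda im:cv2.cvtColor(np.ascontiguousarray(im),cv2.COLOR_RGB2GRAY)[y0:y1,x0:x1].astype(np.float32)
    print(cv2.phaseCorrelate(g(A),g(B)))
E
```

```text
side start [12, 12, 12, 12, 118] [17.34 17.68]
side now [11, 12, 13, 13, 118] [16.92 17.92]
((-0.1463416312771635, -0.02031019335609585), 1.0215914511680604)
scene start [9, 9, 12, 14, 131] [14.12 15.08]
scene now [9, 8, 13, 14, 144] [14.78 14.66]
((-0.04246527716633608, -0.48168024194922765), 0.6838419179121653)
```

```bash
python3 -c "
from rig import robot
print(robot.hand_in())"
```

```text
the job is handed in; nothing more can be done
None
```

The job is handed in, and the hand-in gave no verdict: the cap is home with no red showing, the clamp held locked untouched for over two seconds, and it is now open to within about 0.02 rad of its starting position. Two caveats: the arm interface can't tilt the gripper, so I pushed the knob with an open finger from beside the lamp (no sign of touching it), and my first push loaded the knob to about 70 N, over the 60 N limit, before I backed off.

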